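# Lock the vial stand onto its keyhole mount

## Task

Mount the vial stand on the bench mount: lower its keyhole plate over the two screw heads until it lies flat, then slide it away from the spring pawl until it is fully home and the pawl springs up behind it. Work gently and feel for the screws (their carriage can be clamped well off the middle of the mount), never force the plate; let go of the stand and leave the vials and the screwdriver alone.

Things in the scene. Friction and masses are not known exactly. Their poses are not given: they have to be found in the camera images.
- stand: Loose vial stand, 0.2-0.4 kg: steel plate 134 (y) x 4 mm, from x = -30 to +52 mm, and on it a white block 36 (x) x 76 (y) x 40 mm high (top 44 mm above the underside) with two vial bores, to be gripped across its 36 mm. Origin: on the plate's underside, below the block's centre; z up. Starts flat on the worktop, x roughly away from the robot (within 0.4 rad). It goes on with its x along the mount's x.
- keyhole_left (a point): Centre of the wide end (17 mm across) of the stand's keyhole at +y, on the plate's underside, at x = +8, y = +52 mm from the stand's origin. From it a slot 9 mm wide runs toward the stand's -x and ends at x = -11 mm; a screw shank at the slot's end stands at about x = -8 mm.
- keyhole_right (a point): The same for the like keyhole at the stand's other end (x = +8, y = -52 mm).
- stand_front (a point): Middle of the underside edge of the stand's plate on its +x side, 52 mm from the stand's origin; the keyholes' wide ends lie toward this edge. It leads when sliding home.
- mount: Aluminium base plate 150 (x) x 180 (y) x 8 mm fixed to the worktop; origin: centre of its underside, z up, x roughly away from the robot (within 0.35 rad). A dark steel carriage 76 (x) x 164 (y) x 4 mm is clamped on it and does not give, square to it and centred in y; but its place along x is not measured: its centre lies anywhere from 18 mm behind to 18 mm ahead of the mount's centre.
- mount_top (a point): Point above the mount's centre at the height of the carriage's top, 12 mm above the worktop. Two upright screws stand on the carriage's own centre line, at y = -52 and +52 mm, so up to 18 mm from here along x. Shank 6 mm thick; head 13 mm across, 4 mm thick, its underside 6.5 mm and its top 10.5 mm above the carriage (top 22.5 mm above the worktop).
- mount_front (a point): Middle of the mount's top edge on its +x side, 75 mm from its centre. With the heads through the wide ends the plate lies on the carriage (underside 12 mm above the worktop); before that it rests on the heads (22.5 mm). It then slides 16 mm toward this edge till the shanks meet the slot ends, the 4 mm plate running in the 6.5 mm gap under the heads.
- pawl (a joint): Spring pawl: brass block 6 (x) x 18 (y) mm in the carriage at y = 0, 27 mm from the screws' line toward the mount's -x, standing 4.5 mm above the carriage. Value: how far it is pushed down, m: 0 up, about 0.0045 under the plate, limit 0.006; spring 1 to 2 N. It springs up behind the plate's -x edge in the last 2 mm of the slide, locking the stand.
- monitor_corner (a point): Fixed equipment to keep clear of: lower left front corner of the upright monitor screen at the right rear. From here the screen reaches 552 mm to the right (world -y), 342 mm up and 20 mm back (world +x); it stands on a foot below.
- vial_a: Bystander: small capped glass vial, 24 mm across, 72 mm high, standing upright on the worktop between the work areas; origin at the centre of its underside.
- vial_b: Bystander: second vial like the first, standing near it.
- screwdriver: Bystander: orange-handled screwdriver lying at the back left, behind the work, 108 x 150 x 22 mm; origin under its centre.
There are look-alikes about, which are no part of the job. What is shaped like the stand but brown is not meant.

How it is judged:
By the outcome, as a careful person would: the job done as asked, in the order asked, and still so for the second after the job is handed in, with the robot touching nothing.
It also fails if it takes over 72 s, if anything falls off the work surface, if the arm or the gripper's body presses on something with over 40 N, if the wrist force passes 120 N, or if a joint passes its speed limit or range.

## Robot

A 6-joint arm with a two-finger parallel gripper is mounted at the origin on a cart in front of the work surface, level with it; the furniture and walls round the work are solid. World frame = base frame: x ahead of the robot, y to its left, z up, the work surface at z = 0. Lengths are in mm, angles in rad, forces in N, time in s.
With the tool pointing down it reaches from about 400 to 925 mm from the base axis. Payload 12.5 kg.
Tool frame: the origin (TCP) lies at the very end of the fingers, on their centre line; the grasp point (between the pads) lies 19 mm behind it; z points along the fingers, y is the line along which they close (so a half turn about z gives the same grasp; the last joint's range is limited). The gripper opens to 95 mm and grips with 3 to 60 N. Pads are 20 mm wide; open, the fingers measure 119 mm over their backs; the gripper's body (75 mm by 180 mm) begins 59 mm behind the grasp point.
Start: joints at [-1.286, 0.491, 1.559, -0, 1.092, -0.106], TCP at [238.104, -577.887, 214.661] pointing down, gripper open.
Joint ranges: [-3.1, 3.1], [-0.84, 2.19], [0.05, 2.79], [-1.13, 4.28], [0.06, 2.93], [-2.69, 2.69]. Speed limits (rad/s): [2.22, 2.22, 2.79, 3.14, 3.14, 3.14].

## Interface

Orientations are given as [roll, pitch, yaw] about the fixed x, y, z axes, in that order (R = Rz(yaw) Ry(pitch) Rx(roll)).
In Python, from cell import state, imaging, env, spot_in, mark_of gives the robot as it stands. The module is installed in compiled form; this text tells all that it offers.
- The arm moves only by the tool step_arm, never from a script. Its argument "increments" is a list of rows, each an object with "slide": the shift along the tool's x, y, z in m, a list of three; "roll": the turn about the tool's z in rad. A call has 1 to 5 rows; each row is the pose to reach, as a shift and turn from the pose commanded when the call began, along the tool's axes at that moment; what a row does not reach only later rows make up. A row lasts 1/8 s, in which the tool goes at most 62.5 mm and 10.7 degrees, less where a joint would pass 70% of its speed; a pose out of reach is approached as far as the arm can. A call with a gripper value outside its range is refused whole. "fingers" is the opening, from 0 (shut) to 1 (fully open), set as the call begins (left out, the last holds). The fingers move at their own pace and stop on an object; the grip force is fixed at half the most. Time passes only in rows, so rows that repeat a pose let the fingers close. It gives the time, the measured TCP pose, the force, the opening and the grip force at its end, in the units of the state.
- state(): the state, without advancing time (a new reading comes with each control period).
- imaging.read_camera(name): name is "side" or "top" or "wrist"; returns a dict with "color" (480x640x3 uint8, red, green, blue), "z_map" (480x640 float32, mm along the optical axis (not along the pixel's ray), 0 where there is no reading), "intrinsics" (3x3 intrinsics, pixels), "camera_from_world" (4x4, takes a point from world to camera coordinates). Camera axes: x right, y up, looking along -z (the intrinsics and any distortion apply to the point x, -y, -z); pixel columns grow to the right and rows downward; lengths in mm; the calibration is good to about 2 mm. A picture is of the moment at which its call begins.
- env.job_done(): hands the job in; it is judged then, once.
Trained networks look in the newest picture that a camera, given by its name, has taken for a name from the list of things; names that differ only in an ending like _2 or _b are one class to them, and where a whole thing is asked for, a point or a joint stands for the part that bears it (a point fixed in the world has none). Each returns a list of dicts, best first, with "confidence" (0 to 1); they miss things now and then, are a little off and sometimes report something else, mostly with a low value. They report only what shows in the picture. A call takes as long as a camera call. They do not tell look-alikes from the thing itself.
- spot_in(camera, target): "bbox" ([left, top, right, bottom] in pixels, round what is visible of it).
- mark_of(camera, target): "uv" ([column, row] in pixels: a listed point, or the origin of a listed thing).
The state is a dict: "t": time; "joints": joint angles; "qvel": joint speeds; "tau": joint torques, N m; "eef_pos": TCP position; "tcp_rot": TCP orientation; "ft_force": force on the tool from outside, world axes, zero at the start; "moment": the same for the moment, N m; "opening": opening from 0.0 (shut) to 1.0 (fully open); "grip_force": force on a finger pad.
Only numpy, scipy, OpenCV 4.12 (cv2) and the standard library are available. Lean on these libraries where they do the work, as an engineer would, in place of code of your own. Each camera call takes 0.05 s, during which the arm holds its last target. There are 200 camera calls.

## Working session

There is one attempt and no reset: what is moved stays moved. The work goes in short steps, Python scripts to look and compute and a tool call to move; the robot and the scene stay as the last step left them, time stands still between calls to the robot, and variables do not carry over. Pictures are saved under pics/ and viewed, at most 10 in all, crops included, and the job is handed in when it is done.

Besides the shell and the picture viewer there is one more tool, called after "Emit:" as name(argument=value, ...), one argument or row to a line, values as JSON. step_arm: Moves the arm, as the interface text tells. Its arguments: {"type":"object","properties":{"increments":{"type":"array"},"fingers":{"type":"number"}},"required":["increments"]}

```bash
mkdir -p pics; cat > h.py <<'E'
import numpy as np, cv2
from cell import state, imaging, env, spot_in, mark_of
def cam(n):
    d=imaging.read_camera(n); return d
def save(d,f,crop=None,s=1):
    im=d["color"][:,:,::-1]
    if crop: l,t,r,b=crop; im=im[t:b,l:r]
    im=cv2.resize(np.ascontiguousarray(im),None,fx=s,fy=s); cv2.imwrite("pics/"+f,im)
def ray(d,uv):
    K=d["intrinsics"];T=np.array(d["camera_from_world"]);R=T[:3,:3];c=-R.T@T[:3,3]
    p=np.linalg.inv(K)@np.array([uv[0],uv[1],1.]); v=R.T@np.array([p[0],-p[1],-1.]); return c,v
def atz(d,uv,z):
    c,v=ray(d,uv); return c+v*(z-c[2])/v[2]
def dep(d,uv):
    c,v=ray(d,uv); return c+v*d["z_map"][int(round(uv[1])),int(round(uv[0]))]
def proj(d,P):
    T=np.array(d["camera_from_world"]);q=T[:3,:3]@np.array(P)+T[:3,3];u=d["intrinsics"]@np.array([q[0],-q[1],-q[2]]);return u[:2]/u[2]
E
cat > a.py <<'E'
from h import *
np.set_printoptions(precision=1,suppress=True)
s=state();print(s)
for n in("top","side"):
    d=cam(n);save(d,n+"0.png");print(n,ray(d,(320,240)))
    for t in("stand","keyhole_left","keyhole_right","stand_front","mount","mount_top","mount_front","pawl","monitor_corner","vial_a","screwdriver"):
        for m in mark_of(n,t)[:3]:print(t,np.array(m["uv"]),round(m["confidence"],2),dep(d,m["uv"]) if 0<=m["uv"][0]<639 and 0<=m["uv"][1]<479 else "")
E
python3 a.py
```

```text
{'t': 0.0, 'joints': array([-1.3,  0.5,  1.6, -0. ,  1.1, -0.1]), 'qvel': array([ 0.,  0.,  0.,  0., -0.,  0.]), 'tau': array([ -0. , -61.3, -25.8,   0.1,   0. ,  -0. ]), 'eef_pos': array([ 238. , -577.6,  214. ]), 'tcp_rot': array([-3.1, -0. ,  0.4]), 'ft_force': array([ 0.6, -0.8, -0. ]), 'moment': array([-0.1, -0. ,  0. ]), 'grip_force': 0.0, 'opening': 0.9990739526776752}
top (array([ 458.3,   87. , 1310.4]), array([ 0.1, -0. , -1. ]))
stand [454.9 150.4] 0.83 [ 791.2 -221.5   39.4]
stand [394.8 273.6] 0.69 [529.9 -82.9  31.5]
keyhole_left [465.  135.5] 0.97 [ 823.1 -244.5   41.3]
keyhole_left [369.3 270.2] 0.83 [540.2 -32.    1.2]
keyhole_left [303.6 275.9] 0.6 [527.8 108.9  66.2]
keyhole_right [444.5 173.4] 0.93 [ 750.3 -205.7   -1.1]
keyhole_right [420.8 275.9] 0.69 [ 525.5 -144.1   -4.5]
stand_front [470.7 167.7] 0.89 [ 762.2 -264.9   -2.4]
stand_front [395.6 251.6] 0.58 [578.7 -89.8   6.6]
mount [210.7 280.9] 0.65 [525.1 308.2   9.2]
mount_top [211.3 279.7] 0.84 [527.3 305.8  15.3]
mount_top [301.9 277.7] 0.59 [523.8 112.3  73.3]
mount_front [218.6 247.8] 0.69 [595.8 291.2   7.8]Traceback (most recent call last):
  File "a.py", line 7, in <module>
    for m in mark_of(n,t)[:3]:print(t,np.array(m["uv"]),round(m["confidence"],2),dep(d,m["uv"]) if 0<=m["uv"][0]<639 and 0<=m["uv"][1]<479 else "")
             ~~~~~~~^^^^^
ValueError: it knows: keyhole_left, keyhole_right, monitor_corner, mount, mount_front, mount_top, screwdriver, stand, stand_front, vial
```

```bash
sed -i 's/"pawl",//;s/"vial_a"/"vial"/' a.py; python3 a.py | grep -v "'t'"
```

```text
top (array([ 458.3,   87. , 1310.4]), array([ 0.1, -0. , -1. ]))
stand [448.9 153.9] 0.89 [ 790.4 -214.2   13.6]
stand [396.7 278. ] 0.61 [519.8 -84.8  44.9]
keyhole_left [463.7 136.3] 0.98 [ 820.1 -240.5   45.7]
keyhole_left [368.4 267.9] 0.96 [545.1 -30.1   3.1]
keyhole_left [394.4 272.6] 0.54 [533.2 -84.9  10.8]
keyhole_right [418.9 277.2] 0.85 [ 522.5 -138.9    0.5]
keyhole_right [444.1 173.5] 0.68 [ 750.1 -204.8   -1. ]
stand_front [471.  166.8] 0.85 [ 762.5 -263.7    4.9]
stand_front [396.1 254.4] 0.56 [572.6 -90.6   6.4]
mount [209.4 280.3] 0.79 [526.1 309.9  15.4]
mount_top [213.  277.1] 0.88 [533.  303.1  10. ]
mount_front [217.6 246.7] 0.84 [598.2 293.3   8.3]
monitor_corner [452.7 218. ] 0.64 [ 650.8 -219.7   -4. ]
monitor_corner [395.2 250.7] 0.34 [580.7 -89.    6.8]
vial [302.9 279.7] 0.51 [519.5 110.3  76.8]
vial [304.3 310.5] 0.45 [457.4 108.9  73.5]
screwdriver [188.6 191.2] 0.75 [721.5 356.1   4.6]
side (array([ 664.7, -804.1,  690.8]), array([-0. ,  0.8, -0.6]))
stand [404.7 386.9] 0.95 [ 788.3 -239.    15.4]
stand [251.1 324.5] 0.78 [ 532.8 -126.7   35.5]
stand [269.4 205.5] 0.19 [521.9 305.2  15. ]
keyhole_left [265.5 303.2] 0.84 [550.  -56.2  22.5]
keyhole_left [434.2 405.2] 0.83 [ 832.6 -261.6    1.2]
keyhole_right [374.1 375. ] 0.71 [ 743.5 -202.9    0. ]
keyhole_right [245.8 342.9] 0.69 [ 522.6 -138.9    2.7]
stand_front [395.2 406.8] 0.66 [ 771.8 -267.4    2.5]
mount [269.7 213.7] 0.6 [527.9 254.9  23.2]
mount_top [272.5 205.2] 0.69 [529.1 308.3  14. ]
mount_top [351.9 200.4] 0.25 [723.4 357.    0.8]
vial [230.3 255.7] 0.71 [457.4 106.2  10.3]
vial [266.  258.2] 0.69 [534.8  96.2  12.5]
screwdriver [353.  199.7] 0.85 [726.4 363.1  -0.8]
screwdriver [228.1 255.9] 0.44 [452.8 105.5  10.2]
```

View pics/top0.png

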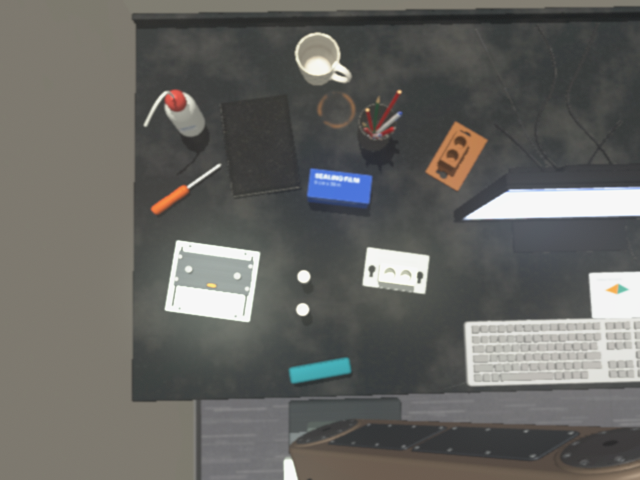

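View pics/side0.png

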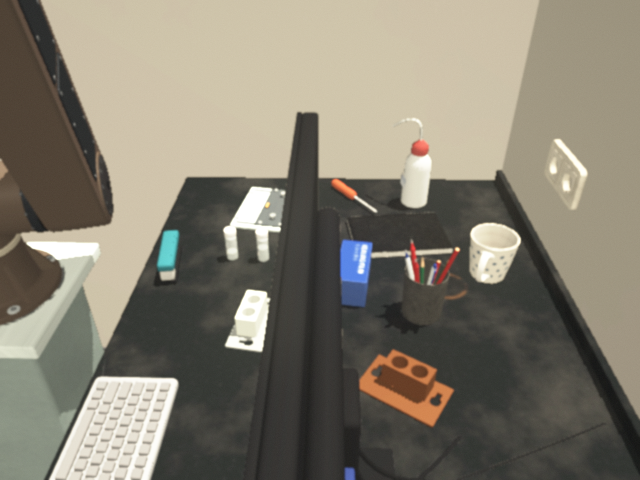

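The top view shows the white stand at about (396,271), with its keyholes at (372,270) and (420,274). The brown look-alike is at (456,155). The mount is at (212,280), with screws at (189,269) and (237,275), the pawl at (212,286) and the vials at (303,277) and (303,310). I choose the white stand at (396,271) and check it in a crop.

```bash
cat >> h.py <<'E'
from scipy.spatial.transform import Rotation as Ro
def goto(p,yaw):
    s=state(); Rt=Ro.from_euler("xyz",s["tcp_rot"]).as_matrix()
    dy=(yaw-s["tcp_rot"][2]+np.pi)%(2*np.pi)-np.pi
    print("pos",s["eef_pos"],"rpy",np.round(s["tcp_rot"],4),"F",s["ft_force"],"slide m",np.round(Rt.T@(np.array(p)-s["eef_pos"])/1000,4),"roll",round(-dy,4),"t",s["t"])
E
python3 - <<'E'
from h import *
d=cam("top");a=d["color"][235:305,350:440];b=d["color"][230:330,155:270]
a=cv2.resize(a,(514,400),interpolation=cv2.INTER_CUBIC);b=cv2.resize(b,(460,400),interpolation=cv2.INTER_CUBIC)
cv2.imwrite("pics/crop1.png",cv2.resize(np.hstack([a,b]),(780,320))[:,:,::-1])
print(np.round(d["intrinsics"],1));goto([520,-85,260],1.44)
E
```

```text
[[607.4   0.  326.1]
 [  0.  607.4 240.6]
 [  0.    0.    1. ]]
pos [ 238.09733866 -577.88281456  214.63013211] rpy [3.1415 0.     0.3908] F [ 0.25389699  0.5558451  -0.47295606] slide m [ 0.4484 -0.3483 -0.0454] roll -1.0492 t 1.55
```

View pics/crop1.png

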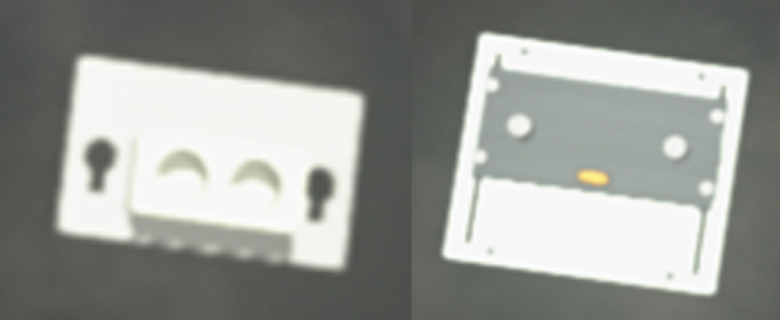

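The crop confirms the white stand: two bores, wide keyhole ends toward +x (up). On the mount, the pawl is below the screws and the carriage sits ahead of the centre. Next I move over the stand.

Emit:
step_arm(
  increments=[
    {"slide": [0.03, -0.023, -0.03], "roll": -0.1},
    {"slide": [0.07, -0.055, -0.045], "roll": -0.22},
    {"slide": [0.115, -0.09, -0.045], "roll": -0.33},
    {"slide": [0.16, -0.125, -0.045], "roll": -0.45},
    {"slide": [0.205, -0.16, -0.045], "roll": -0.56},
  ],
  fingers=1,
)

```text
t: 2.17
eef_pos: [367.3, -350.3, 259.9]
tcp_rot: [3.141, 0.0, 0.954]
ft_force: [1.0, -0.7, 0.9]
opening: 0.999
grip_force: 0.0
```

```bash
python3 -c "
from h import *
goto([520,-85,260],1.44)"
```

```text
pos [ 367.33233885 -350.27592215  259.85299011] rpy [3.141e+00 1.000e-04 9.542e-01] F [ 1.04687064 -0.68028119  0.89020559] slide m [ 3.047e-01 -2.890e-02 -2.000e-04] roll -0.4858 t 2.175
```

Emit:
step_arm(
  increments=[
    {"slide": [0.055, -0.005, 0], "roll": -0.1},
    {"slide": [0.115, -0.011, 0], "roll": -0.2},
    {"slide": [0.175, -0.017, 0], "roll": -0.3},
    {"slide": [0.235, -0.023, 0], "roll": -0.4},
    {"slide": [0.29, -0.028, 0], "roll": -0.486},
  ],
)

```text
t: 2.8
eef_pos: [513.2, -97.6, 259.9]
tcp_rot: [3.141, 0.0, 1.44]
ft_force: [1.2, -0.5, 0.2]
opening: 0.998
grip_force: 0.0
```

Emit:
step_arm(
  increments=[
    {"slide": [0, 0, 0], "roll": 0},
  ],
)

```text
t: 2.92
eef_pos: [513.5, -96.8, 259.5]
tcp_rot: [3.141, -0.0, 1.442]
ft_force: [-0.1, -0.8, 0.1]
opening: 1.0
grip_force: 0.0
```

```bash
python3 - <<'E'
from h import *
np.set_printoptions(precision=1,suppress=True)
d=cam("wrist");save(d,"w1.png");print(ray(d,(320,240)))
for t in("stand","keyhole_left","keyhole_right","stand_front"):
    for m in mark_of("wrist",t)[:2]:print(t,np.array(m["uv"]),round(m["confidence"],2),atz(d,m["uv"],0 if "key" not in t else 4))
E
```

```text
(array([522.7, -22. , 429.4]), array([-0. , -0.3, -1. ]))
stand [571.4 278.1] 0.9 [ 792.4 -225.3    0. ]
stand [330.7 188.4] 0.61 [528.  -85.7   0. ]
keyhole_left [341.5 139.1] 0.97 [545.3 -35.3   4. ]
keyhole_left [606.2 300.5] 0.68 [ 831.4 -257.     4. ]
keyhole_right [532.5 261.8] 0.79 [ 745.3 -197.7    4. ]
keyhole_right [337.4 235.6] 0.59 [ 529.  -138.5    4. ]
stand_front [379.8 191.7] 0.94 [580.7 -96.2   0. ]
stand_front [550.3 313. ] 0.59 [ 769.4 -267.1    0. ]
```

View pics/w1.png

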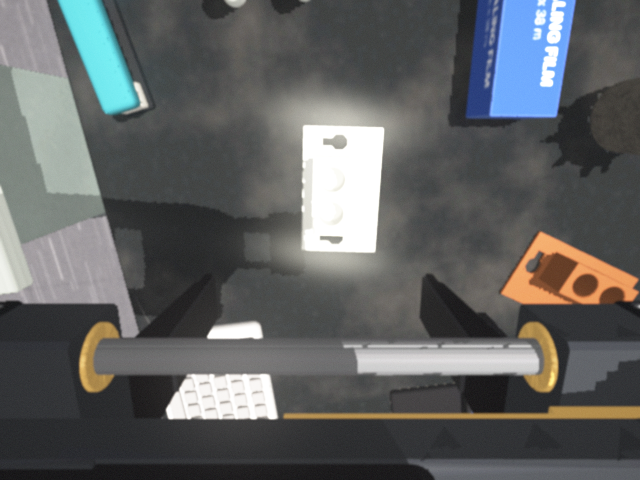

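The wrist view shows the white stand's plate at columns 302-384, rows 126-252, with keyholes at (337,140) and (333,240). The brown one is at lower right, about (570,270). Next I measure the plate and block precisely.

```bash
cat > m.py <<'E'
from h import *
np.set_printoptions(precision=2,suppress=True)
def cloud(d):
    K=d["intrinsics"];T=np.array(d["camera_from_world"]);R=T[:3,:3];c=-R.T@T[:3,3]
    v,u=np.mgrid[0:480,0:640];z=d["z_map"]
    P=np.stack([(u-K[0,2])/K[0,0]*z,-(v-K[1,2])/K[1,1]*z,-z],-1)
    return P@R+c
def stand(d,box):
    l,t,r,b=box;sub=np.zeros((480,640),np.uint8);sub[t:b,l:r]=(d["color"][t:b,l:r].min(2)>150)*255
    sub=cv2.morphologyEx(sub,cv2.MORPH_CLOSE,np.ones((15,15)))
    c=max(cv2.findContours(sub,cv2.RETR_EXTERNAL,cv2.CHAIN_APPROX_NONE)[0],key=cv2.contourArea)
    return c[:,0]
if __name__=="__main__":
    d=cam("wrist");c=stand(d,(285,110,405,265))
    w=np.array([atz(d,p,4.)[:2] for p in c],np.float32)
    r=cv2.minAreaRect(w);print("plate",r,cv2.boxPoints(r))
    P=cloud(d);m=(d["z_map"]>0)&(P[...,2]>38)&(P[...,2]<52);m[:110]=0;m[265:]=0;m[:,:285]=0;m[:,405:]=0
    print("block",m.sum(),cv2.minAreaRect(P[m][:,:2].astype(np.float32)),P[m].mean(0))
    m2=(abs(P[...,2]-4)<6);m2[:110]=0;m2[265:]=0;m2[:,:285]=0;m2[:,405:]=0
    mm=np.zeros_like(m2);
    for p in P[200:204,360:376:4].reshape(-1,3):print(p)
E
python3 m.py
```

```text
plate ((537.3192749023438, -93.01202392578125), (165.6582794189453, 89.40666198730469), 82.1732406616211) [[ 481.75 -168.98]
 [ 570.33 -181.16]
 [ 592.89  -17.04]
 [ 504.31   -4.87]]
block 1805 ((527.3477783203125, -87.39611053466797), (76.33815002441406, 36.10563659667969), 80.92176818847656) [527.47 -86.26  43.56]
[ 556.31 -106.02    4.54]
[ 560.68 -106.73    3.88]
[ 565.17 -107.65    2.19]
[ 569.44 -108.15    2.71]
[ 556.28 -107.3     3.55]
[ 560.53 -107.76    4.26]
[ 564.93 -108.51    3.45]
[ 569.13 -108.9     4.5 ]
[ 556.1  -108.26    4.24]
[ 560.46 -108.96    3.72]
[ 564.77 -109.51    3.92]
[ 569.02 -109.99    4.53]
[ 556.06 -109.55    3.27]
[ 560.38 -110.12    3.42]
[ 564.64 -110.58    4.08]
[ 569.09 -111.4     2.93]
```

```bash
python3 -c "
from h import *
goto([527.4,-87,12],1.413)"
```

```text
pos [ 511.98703086 -100.69206641  259.71794001] rpy [3.1415e+00 2.0000e-04 1.4347e+00] F [-0.23375092 -0.28743268 -0.00522929] slide m [0.0157 0.0134 0.2477] roll 0.0217 t 3.225
```

Emit:
step_arm(
  increments=[
    {"slide": [0.0157, 0.0134, 0.04], "roll": 0.0217},
    {"slide": [0.0157, 0.0134, 0.09], "roll": 0.0217},
    {"slide": [0.0157, 0.0134, 0.14], "roll": 0.0217},
    {"slide": [0.0157, 0.0134, 0.175], "roll": 0.0217},
    {"slide": [0.0157, 0.0134, 0.175], "roll": 0.0217},
  ],
)

```text
t: 3.85
eef_pos: [526.5, -86.4, 83.0]
tcp_rot: [-3.137, -0.0, 1.413]
ft_force: [-0.3, -0.3, -0.1]
opening: 1.0
grip_force: 0.0
```

```bash
python3 -c "
from h import *
goto([527.4,-87,12],1.413)"
```

```text
pos [526.5423118  -86.43817424  82.95507122] rpy [-3.1373e+00 -4.0000e-04  1.4134e+00] F [-0.29665356 -0.33275627 -0.08997573] slide m [-0.0005  0.0012  0.071 ] roll 0.0004 t 3.85
```

Emit:
step_arm(
  increments=[
    {"slide": [-0.0005, 0.0005, 0.025], "roll": 0},
    {"slide": [-0.0005, 0.0005, 0.05], "roll": 0},
    {"slide": [-0.0005, 0.0005, 0.065], "roll": 0},
    {"slide": [-0.0005, 0.0005, 0.071], "roll": 0},
    {"slide": [-0.0005, 0.0005, 0.071], "roll": 0},
  ],
)

```text
t: 4.47
eef_pos: [528.5, -86.6, 14.1]
tcp_rot: [3.141, 0.0, 1.415]
ft_force: [-1.0, 0.8, 0.8]
opening: 0.999
grip_force: 0.0
```

Emit:
step_arm(
  increments=[
    {"slide": [0, 0, 0], "roll": 0},
    {"slide": [0, 0, 0], "roll": 0},
    {"slide": [0, 0, 0], "roll": 0},
    {"slide": [0, 0, 0], "roll": 0},
    {"slide": [0, 0, 0], "roll": 0},
  ],
  fingers=0.2,
)

```text
t: 5.1
eef_pos: [528.2, -86.4, 13.7]
tcp_rot: [3.141, 0.0, 1.415]
ft_force: [-0.2, -0.4, -0.1]
opening: 0.532
grip_force: 0.0
```

```bash
python3 -c "
from h import *
goto([527.4,-87,12],1.413);s=state();print(s['opening'],s['grip_force'])"
```

```text
pos [528.24282013 -86.37547878  13.67351062] rpy [3.1415e+00 1.0000e-04 1.4151e+00] F [-0.16467158 -0.43769487 -0.13758971] slide m [-0.0007 -0.0007  0.0017] roll 0.0021 t 5.1
0.5320661935501139 0.0
```

Emit:
step_arm(
  increments=[
    {"slide": [0, 0, 0], "roll": 0},
    {"slide": [0, 0, 0], "roll": 0},
    {"slide": [0, 0, 0], "roll": 0},
    {"slide": [0, 0, 0], "roll": 0},
    {"slide": [0, 0, 0], "roll": 0},
  ],
  fingers=0,
)

```text
t: 5.72
eef_pos: [528.2, -86.4, 13.6]
tcp_rot: [-3.142, 0.0, 1.415]
ft_force: [0.1, -0.4, 0.1]
opening: 0.377
grip_force: 30.0
```

Emit:
step_arm(
  increments=[
    {"slide": [0, 0, 0], "roll": 0},
    {"slide": [0, 0, -0.005], "roll": 0},
    {"slide": [0, 0, -0.02], "roll": 0},
    {"slide": [0, 0, -0.05], "roll": 0},
    {"slide": [0, 0, -0.1], "roll": 0},
  ],
)

```text
t: 6.35
eef_pos: [527.5, -86.2, 114.6]
tcp_rot: [-3.139, -0.0, 1.415]
ft_force: [1.0, -0.9, -2.4]
opening: 0.375
grip_force: 30.0
```

```bash
python3 -c "
from h import *
goto([450,180,200],1.5);s=state();print(s['opening'],s['grip_force'])"
```

```text
pos [527.52018997 -86.19614911 114.57895013] rpy [-3.1394e+00 -2.0000e-04  1.4150e+00] F [ 0.95172118 -0.89560384 -2.36120905] slide m [ 0.251  -0.1181 -0.0851] roll -0.085 t 6.35
0.3752491002663508 29.99756008386612
```

```bash
cat > mt.py <<'E'
from m import *
d=cam("top");im0=cv2.imread("pics/top0.png")
cv2.imwrite("pics/topraw1.png",d["color"][:,:,::-1]);
g=cv2.cvtColor(im0,cv2.COLOR_BGR2GRAY).astype(np.uint8)
def rect(box,z,th):
    l,t,r,b=box;s=np.zeros_like(g);s[t:b,l:r]=(g[t:b,l:r]>th)*255
    s=cv2.morphologyEx(s,cv2.MORPH_CLOSE,np.ones((15,15)))
    c=max(cv2.findContours(s,cv2.RETR_EXTERNAL,cv2.CHAIN_APPROX_NONE)[0],key=cv2.contourArea)
    w=np.array([atz(d,p,z)[:2] for p in c[:,0]],np.float32);return cv2.minAreaRect(w)
print("stand plate top0",rect((355,240,440,300),4,120))
rm=rect((155,230,270,330),8,120);print("mount",rm)
G=cv2.GaussianBlur(g,(0,0),.7)
for (u,v) in((189,269),(237,275)):
    w=g[v-6:v+7,u-6:u+7].astype(float);print(w[2:-2,2:-2].astype(int))
    w=np.clip(w-130,0,None);yy,xx=np.mgrid[v-6:v+7,u-6:u+7];c=(w*xx).sum()/w.sum(),(w*yy).sum()/w.sum();print(c,atz(d,c,22.5))
P=cloud(d);b=im0[275:300,195:230].astype(int);m=(b[...,2]-b[...,0]>50);yy,xx=np.nonzero(m);c=(xx.mean()+195,yy.mean()+275);print("pawl",m.sum(),c,atz(d,c,16.5))
print(np.median(P[240:322,165:260,2]))
E
python3 mt.py
```

```text
stand plate top0 ((538.9797973632812, -88.44559478759766), (139.9166259765625, 86.94359588623047), 81.01851654052734)
mount ((525.271484375, 304.72113037109375), (186.70663452148438, 155.80966186523438), 80.47636413574219)
[[162 170 181 188 184 173 165 163 164]
 [176 203 222 226 224 210 181 165 162]
 [202 233 242 242 242 238 213 174 163]
 [221 243 244 243 245 245 230 183 162]
 [225 243 243 242 245 246 233 182 157]
 [213 235 241 242 245 242 217 164 151]
 [185 215 232 238 235 215 170 147 153]
 [165 179 194 196 182 155 138 143 158]
 [160 161 161 153 141 135 141 152 160]]
(np.float64(188.64740794573643), np.float64(268.7231104651163)) [551.29 352.28  22.5 ]
[[164 163 164 167 168 165 165 164 165]
 [164 169 184 201 206 193 176 165 163]
 [171 194 223 237 239 232 213 179 164]
 [184 224 242 244 244 244 236 201 169]
 [196 234 245 244 243 246 242 211 170]
 [195 234 245 244 243 246 242 205 163]
 [185 224 241 242 243 244 233 183 152]
 [171 193 220 232 235 227 196 154 147]
 [164 169 178 188 189 173 153 144 153]]
(np.float64(236.80809248554914), np.float64(274.9987283236994)) [535.54 250.83  22.5 ]
pawl 36 (np.float64(211.25), np.float64(284.97222222222223)) [516.08 305.8   16.5 ]
8.708174848202475
```

```bash
cat > sc.py <<'E'
from m import *
d=cam("top");g=cv2.cvtColor(cv2.imread("pics/top0.png"),cv2.COLOR_BGR2GRAY)
S=[]
for (u,v) in((188,269),(237,275)):
    w=g[v-5:v+6,u-5:u+6].astype(float);w=np.clip(w-175,0,45);yy,xx=np.mgrid[v-5:v+6,u-5:u+6];c=(w*xx).sum()/w.sum(),(w*yy).sum()/w.sum();S.append(atz(d,c,22.5));print(c,S[-1])
L,R=S;D=L-R;a=np.arctan2(-D[0],D[1]);print("len",np.hypot(*D[:2]),"yaw",a,"mid",(L+R)/2)
mid=(L+R)[:2]/2; print("carriage offset along x",(mid-[525.27,304.72])@[np.cos(-.162),np.sin(-.162)],(mid-[525.27,304.72])@[-np.sin(-.162),np.cos(-.162)])
E
python3 sc.py
```

```text
(np.float64(188.01758366420873), np.float64(268.5887691435054)) [551.61 353.6   22.5 ]
(np.float64(236.62314049586777), np.float64(275.3476584022039)) [534.81 251.22  22.5 ]
len 103.74607432805927 yaw -0.16258011815042953 mid [543.21 302.41  22.5 ]
carriage offset along x 18.076751848571927 0.6170698542484934
```

Emit:
step_arm(
  increments=[
    {"slide": [0.02, 0, -0.03], "roll": 0},
    {"slide": [0.06, 0, -0.04], "roll": 0},
    {"slide": [0.11, 0, -0.04], "roll": 0},
    {"slide": [0.16, 0, -0.04], "roll": 0},
    {"slide": [0.21, 0, -0.04], "roll": 0},
  ],
)

```text
t: 7.08
eef_pos: [560.6, 122.6, 153.7]
tcp_rot: [-3.142, 0.0, 1.415]
ft_force: [0.5, -0.8, -2.0]
opening: 0.374
grip_force: 30.0
```

```bash
python3 -c "
from h import *
goto([535.4,304.2,150],1.408)"
```

```text
pos [560.56403106 122.63607813 153.70986472] rpy [-3.1415e+00  1.0000e-04  1.4150e+00] F [ 0.45277489 -0.78571987 -2.03862339] slide m [ 0.1755 -0.053   0.0037] roll 0.007 t 7.075
```

Emit:
step_arm(
  increments=[
    {"slide": [0.05, -0.015, 0], "roll": 0.007},
    {"slide": [0.1, -0.03, 0], "roll": 0.007},
    {"slide": [0.15, -0.045, 0.002], "roll": 0.007},
    {"slide": [0.1755, -0.053, 0.004], "roll": 0.007},
    {"slide": [0.1755, -0.053, 0.004], "roll": 0.007},
  ],
)

```text
t: 7.7
eef_pos: [534.6, 304.2, 149.2]
tcp_rot: [-3.141, 0.0, 1.411]
ft_force: [-0.1, -0.5, -3.2]
opening: 0.377
grip_force: 30.0
```

Emit:
step_arm(
  increments=[
    {"slide": [0, 0, 0.03], "roll": 0},
    {"slide": [0, 0, 0.06], "roll": 0},
    {"slide": [0, 0, 0.08], "roll": 0},
    {"slide": [0, 0, 0.08], "roll": 0},
    {"slide": [0, 0, 0.08], "roll": 0},
  ],
)

```text
t: 8.32
eef_pos: [536.1, 302.3, 70.5]
tcp_rot: [3.141, -0.0, 1.407]
ft_force: [0.6, -0.3, -2.3]
opening: 0.381
grip_force: 30.0
```

```bash
python3 -c "
from h import *
goto([535.4,304.2,45],1.408)
d=cam('top');save(d,'top2.png',(150,225,275,335),5)"
```

```text
pos [536.13333423 302.26489965  70.47283936] rpy [ 3.1408e+00 -4.0000e-04  1.4075e+00] F [ 0.63835847 -0.2947075  -2.25400144] slide m [ 0.0018 -0.0011  0.0255] roll -0.0005 t 8.325
```

View pics/top2.png

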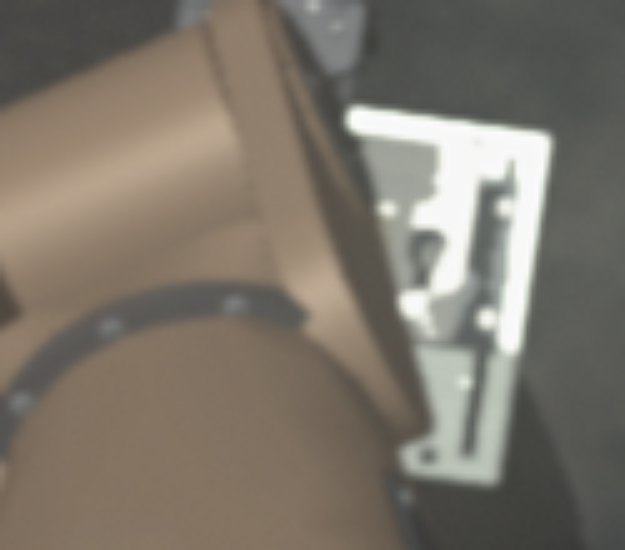

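The arm hides most of the mount; only the right keyhole shows, at crop (428,255), over the carriage. I go down to just above the heads and then feel for them.

Emit:
step_arm(
  increments=[
    {"slide": [0.0015, -0.001, 0.015], "roll": 0},
    {"slide": [0.0018, -0.0011, 0.027], "roll": 0},
    {"slide": [0.0018, -0.0011, 0.027], "roll": 0},
    {"slide": [0.0018, -0.0011, 0.027], "roll": 0},
  ],
)

```text
t: 8.88
eef_pos: [534.9, 304.7, 42.5]
tcp_rot: [-3.142, 0.0, 1.408]
ft_force: [0.4, 0.0, -2.7]
opening: 0.38
grip_force: 30.0
```

```bash
python3 -c "
from h import *
goto([535.4,304.2,36],1.408)
d=cam('side');save(d,'side2.png',(190,160,350,260),5)"
```

```text
pos [534.88173527 304.68862566  42.5256114 ] rpy [-3.1415e+00  2.0000e-04  1.4082e+00] F [ 0.40285578  0.01068408 -2.66435291] slide m [-0.0004  0.0006  0.0065] roll 0.0002 t 8.875
```

View pics/side2.png

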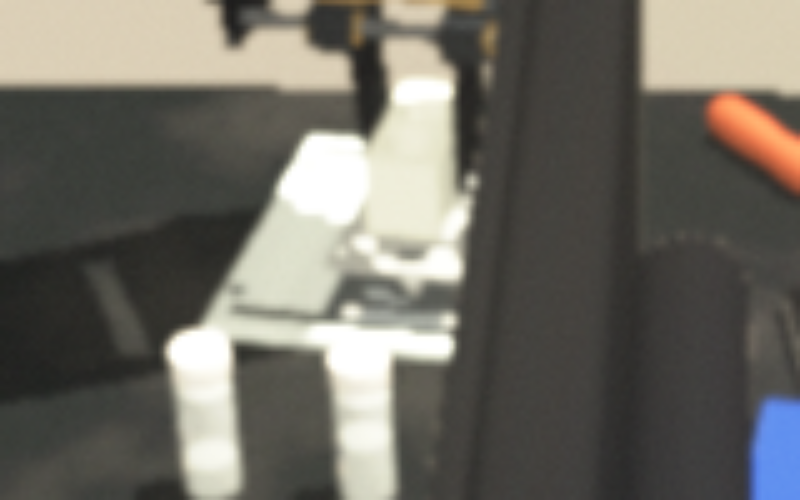

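The side view shows the stand held just above the heads, at about crop (410,200), clear of the vials. Next comes a gentle descent.

Emit:
step_arm(
  increments=[
    {"slide": [-0.0002, 0.0004, 0.003], "roll": 0},
    {"slide": [-0.0002, 0.0004, 0.005], "roll": 0},
    {"slide": [-0.0002, 0.0004, 0.007], "roll": 0},
    {"slide": [-0.0002, 0.0004, 0.008], "roll": 0},
    {"slide": [-0.0002, 0.0004, 0.008], "roll": 0},
  ],
)

```text
t: 9.55
eef_pos: [535.2, 304.4, 34.5]
tcp_rot: [-3.142, 0.0, 1.408]
ft_force: [1.0, 0.0, -2.2]
opening: 0.376
grip_force: 30.0
```

Emit:
step_arm(
  increments=[
    {"slide": [0, 0, 0.001], "roll": 0},
    {"slide": [0, 0, 0.002], "roll": 0},
    {"slide": [0, 0, 0.003], "roll": 0},
    {"slide": [0, 0, 0.003], "roll": 0},
  ],
)

```text
t: 10.05
eef_pos: [535.2, 304.3, 31.5]
tcp_rot: [-3.142, 0.0, 1.408]
ft_force: [-0.5, 0.8, -2.6]
opening: 0.378
grip_force: 30.0
```

The heads are through the holes. I continue down onto the carriage.

Emit:
step_arm(
  increments=[
    {"slide": [0, 0, 0.001], "roll": 0},
    {"slide": [0, 0, 0.002], "roll": 0},
    {"slide": [0, 0, 0.003], "roll": 0},
    {"slide": [0, 0, 0.004], "roll": 0},
    {"slide": [0, 0, 0.004], "roll": 0},
  ],
)

```text
t: 10.68
eef_pos: [535.2, 304.4, 27.6]
tcp_rot: [3.142, 0.0, 1.408]
ft_force: [-0.1, 0.1, -1.6]
opening: 0.378
grip_force: 30.0
```

Emit:
step_arm(
  increments=[
    {"slide": [0, 0, 0.0005], "roll": 0},
    {"slide": [0, 0, 0.001], "roll": 0},
    {"slide": [0, 0, 0.0015], "roll": 0},
    {"slide": [0, 0, 0.0015], "roll": 0},
  ],
)

```text
t: 11.18
eef_pos: [535.2, 304.4, 26.1]
tcp_rot: [3.141, 0.0, 1.408]
ft_force: [-0.8, 0.8, -1.7]
opening: 0.375
grip_force: 30.0
```

Emit:
step_arm(
  increments=[
    {"slide": [0, 0, 0.0003], "roll": 0},
    {"slide": [0, 0, 0.0006], "roll": 0},
    {"slide": [0, 0, 0.0006], "roll": 0},
  ],
)

```text
t: 11.55
eef_pos: [535.3, 304.4, 25.6]
tcp_rot: [3.141, -0.0, 1.408]
ft_force: [-0.9, -0.7, 0.9]
opening: 0.374
grip_force: 30.0
```

Emit:
step_arm(
  increments=[
    {"slide": [0, 0, 0.0003], "roll": 0},
    {"slide": [0, 0, 0.0003], "roll": 0},
  ],
)

```text
t: 11.8
eef_pos: [535.2, 304.4, 25.6]
tcp_rot: [3.141, -0.0, 1.408]
ft_force: [-1.3, -0.4, 5.1]
opening: 0.379
grip_force: 30.0
```

The plate lies flat with light contact. Now I slide it home along tool +y, which is the mount's +x.

Emit:
step_arm(
  increments=[
    {"slide": [0, 0.002, -0.0004], "roll": 0},
    {"slide": [0, 0.005, -0.0004], "roll": 0},
    {"slide": [0, 0.008, -0.0004], "roll": 0},
    {"slide": [0, 0.011, -0.0004], "roll": 0},
    {"slide": [0, 0.011, -0.0004], "roll": 0},
  ],
)

```text
t: 12.42
eef_pos: [546.6, 302.5, 25.6]
tcp_rot: [3.141, -0.0, 1.408]
ft_force: [0.5, -0.5, 2.1]
opening: 0.376
grip_force: 30.0
```

Emit:
step_arm(
  increments=[
    {"slide": [0, 0.001, 0], "roll": 0},
    {"slide": [0, 0.002, 0], "roll": 0},
    {"slide": [0, 0.003, 0], "roll": 0},
    {"slide": [0, 0.003, 0], "roll": 0},
  ],
)

```text
t: 12.92
eef_pos: [549.1, 302.1, 25.6]
tcp_rot: [3.141, 0.0, 1.408]
ft_force: [-2.2, 0.1, 4.0]
opening: 0.375
grip_force: 30.0
```

Emit:
step_arm(
  increments=[
    {"slide": [0, 0.0005, 0], "roll": 0},
    {"slide": [0, 0.001, 0], "roll": 0},
    {"slide": [0, 0.001, 0], "roll": 0},
  ],
)

```text
t: 13.3
eef_pos: [550.0, 301.9, 25.6]
tcp_rot: [3.142, 0.0, 1.408]
ft_force: [-2.5, -0.0, 4.1]
opening: 0.376
grip_force: 30.0
```

Emit:
step_arm(
  increments=[
    {"slide": [0, 0.0005, 0], "roll": 0},
    {"slide": [0, 0.001, 0], "roll": 0},
    {"slide": [0, 0.001, 0], "roll": 0},
  ],
)

```text
t: 13.68
eef_pos: [550.5, 301.8, 25.6]
tcp_rot: [-3.141, 0.0, 1.408]
ft_force: [-6.7, 1.0, 5.9]
opening: 0.376
grip_force: 30.0
```

Emit:
step_arm(
  increments=[
    {"slide": [0, 0.0005, 0], "roll": 0},
    {"slide": [0, 0.001, 0], "roll": 0},
    {"slide": [0, 0.001, 0], "roll": 0},
  ],
)

```text
t: 14.05
eef_pos: [550.6, 301.8, 25.7]
tcp_rot: [-3.139, 0.001, 1.408]
ft_force: [-10.1, 2.2, 9.3]
opening: 0.38
grip_force: 30.0
```

```bash
python3 - <<'E'
from h import *
np.set_printoptions(precision=2,suppress=True)
s=state();print(s["eef_pos"],s["ft_force"],s["moment"])
E
```

```text
[550.62 301.78  25.65] [-10.1    2.24   9.34] [0.46 1.7  0.02]
```

The stop is firm at 15.6 mm of travel. I relax the pushing force, open the fingers and check.

Emit:
step_arm(
  increments=[
    {"slide": [0, -0.0008, -0.0005], "roll": 0},
    {"slide": [0, -0.0013, -0.0005], "roll": 0},
    {"slide": [0, -0.0013, -0.0005], "roll": 0},
  ],
)

```text
t: 14.42
eef_pos: [550.5, 301.8, 25.7]
tcp_rot: [-3.141, 0.0, 1.408]
ft_force: [-2.9, 1.9, -3.2]
opening: 0.376
grip_force: 30.0
```

Emit:
step_arm(
  increments=[
    {"slide": [0, 0, 0], "roll": 0},
    {"slide": [0, 0, 0], "roll": 0},
    {"slide": [0, 0, 0], "roll": 0},
    {"slide": [0, 0, 0], "roll": 0},
    {"slide": [0, 0, 0], "roll": 0},
  ],
  fingers=0.75,
)

```text
t: 15.05
eef_pos: [550.8, 301.8, 26.1]
tcp_rot: [3.141, 0.0, 1.408]
ft_force: [0.8, 0.7, 0.2]
opening: 0.745
grip_force: 0.0
```

Emit:
step_arm(
  increments=[
    {"slide": [0, 0, -0.005], "roll": 0},
    {"slide": [0, 0, -0.02], "roll": 0},
    {"slide": [0, 0, -0.05], "roll": 0},
    {"slide": [0, 0, -0.1], "roll": 0},
    {"slide": [0, 0, -0.15], "roll": 0},
  ],
)

```text
t: 15.68
eef_pos: [550.5, 301.8, 178.7]
tcp_rot: [3.141, -0.0, 1.408]
ft_force: [0.9, 0.5, -0.5]
opening: 0.749
grip_force: 0.0
```

Emit:
step_arm(
  increments=[
    {"slide": [-0.02, 0, -0.01], "roll": 0},
    {"slide": [-0.03, -0.01, -0.02], "roll": 0},
    {"slide": [-0.03, -0.01, -0.02], "roll": 0},
  ],
  fingers=1,
)

```text
t: 16.05
eef_pos: [535.1, 273.2, 196.4]
tcp_rot: [-3.141, 0.0, 1.407]
ft_force: [0.4, 0.4, 0.0]
opening: 0.981
grip_force: 0.0
```

```bash
python3 - <<'E'
from m import *
d=cam("wrist");save(d,"w3.png",(200,20,460,215),3)
P=cloud(d);m=(P[...,2]>50)&(P[...,2]<62)&(d["z_map"]>0);m[:60]=0;m[290:]=0;m[:,:200]=0;m[:,460:]=0
k=cv2.connectedComponentsWithStats(m.astype(np.uint8));i=1+k[2][1:,4].argmax();q=P[k[1]==i]
r=cv2.minAreaRect(q[:,:2].astype(np.float32));print(r,q.mean(0),k[2][i])
E
```

```text
((549.8108520507812, 300.82080078125), (76.12430572509766, 36.06890869140625), 80.62235260009766) [550.02 301.93  55.57] [ 309  139   47   97 2784]
```

View pics/w3.png

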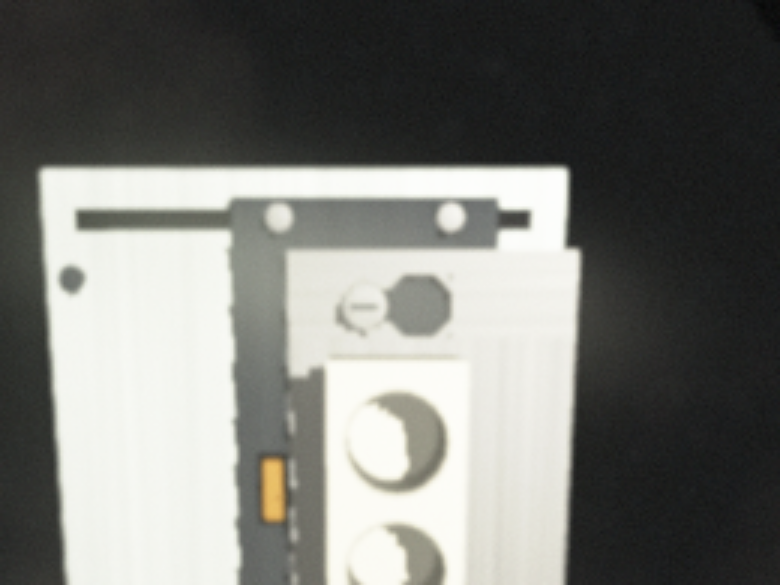

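The view shows the left screw head at the slot's end, crop (362,306), with the wide end empty ahead of it. The brass pawl, at (272,490), is exposed behind the plate's edge at x≈291. I check its height by depth.

```bash
python3 - <<'E'
from m import *
d=cam("wrist");P=cloud(d);
c=d["color"].astype(int);m=(c[...,0]-c[...,2]>60);m[:165]=0;m[205:]=0;m[:,:275]=0;m[:,305:]=0
print("pawl",m.sum(),P[m].mean(0),"carriage",np.median(P[110:160,282:292,2]),"plate",np.median(P[105:135,356:385,2]))
s=np.array(spot_in("wrist","vial")[:0]);print(state()["ft_force"])
E
```

```text
pawl 160 [515.47 306.71  19.96] carriage 11.669013727338978 plate 15.677464166309818
[-0.07 -0.13 -0.25]
```

```bash
python3 -c "
from cell import env
print(env.job_done())"
```

```text
the job is handed in; nothing more can be done
None
```

The stand lies flat on the carriage, slid fully home against the screws, with the pawl up behind its edge; it is released, the vials and screwdriver were left alone, and the job was handed in at about 16 s.

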